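Lock the T-stud in the jig rail

ROBOT

A 6-joint arm with a two-finger parallel gripper is mounted at the origin on the work surface. World frame = base frame: x ahead of the robot, y to its left, z up, the work surface at z = 0. Lengths are in mm, angles in rad, forces in N, time in s.
With the tool pointing down it reaches from about 325 to 775 mm from the base axis. Payload 5.5 kg.
Tool frame: the origin (TCP) lies midway between the tips of the shut fingers; the grasp point (between the pads) lies 19 mm behind it (manip.grasp_offset is the distance from the TCP to the grasp point, in mm); z points along the fingers, y is the direction in which the jaws open and shut (so a half turn about z gives the same grasp; the last joint's range is limited). The gripper opens to 88 mm and grips with 3 to 60 N. Pads are 20 mm wide; open, the fingers measure 115 mm over their backs; the gripper's body (75 mm by 178 mm) begins 61 mm behind the grasp point.
Start: joints at [-1.317, 0.091, 1.231, -0, 1.82, -0.057], TCP at [183.492, -571.268, 222.631] pointing down, gripper open.
Joint ranges: [-2.87, 2.87], [-0.86, 2.18], [0.17, 2.46], [-1.51, 4.65], [0.06, 2.69], [-2.65, 2.65]. Speed limits (rad/s): [2.57, 2.57, 3.01, 3.14, 3.14, 3.14].

INTERFACE

Orientations are given as a rotation vector (axis times angle).
In Python, from bench import state, optics, order, manip gives the robot as it stands.
- The arm moves only by the shell command python3 -m pendant 'ROWS' [FORCE]. ROWS is JSON, one flat list of numbers, 7 for each row, row after row: the turn, a rotation vector about the tool's x, y, z in rad, then the shift along the tool's x, y, z in m, then the opening, from 0 (shut) to 1 (fully open). In form: [ax, ay, az, dx, dy, dz, hand, ax, ay, az, dx, dy, dz, hand, ...]. A call has exactly 10 rows; each row is the pose to reach, as a shift and turn from the pose measured when the call began, along the tool's axes at that moment; what a row does not reach only later rows make up. A row lasts 1/8 s, in which the tool goes at most 62.5 mm and 10.7 degrees, less where a joint would pass 70% of its speed; a pose out of reach is approached as far as the arm can. A call with a gripper value outside its range is refused whole. The fingers move at their own pace and stop on an object; FORCE is the grip in N (left out, the last holds). Time passes only in rows, so rows that repeat a pose let the fingers close, or fill a call up. It gives the time, the measured TCP pose, the force and the opening at its end, in the units of the state.
- state(): the state, without advancing time (a new reading comes with each control period).
- optics.capture(name): name is "side" or "top" or "wrist"; returns a dict with "frame" (400x640x3 uint8, red, green, blue), "camera_matrix" (3x3 intrinsics, pixels), "R" (3x3) and "t" (3): a world point X has camera coordinates R X + t. Camera axes: x right, y down, z forward; pixel columns grow to the right and rows downward; lengths in mm; the calibration is good to about 2 mm. A picture is of the moment at which its call begins. There is no depth.
- order.close_job(): hands the job in, once; it reports no verdict.
Trained networks look in a picture, given as the dict that the camera call returned (one of the last four; its "shot" number tells which), for a name from the list of things; names that differ only in an ending like _2 or _b are one class to them, and where a whole thing is asked for, a point or a joint stands for the part that bears it (a point fixed in the world has none). Each returns a list of dicts, best first, with "conf" (0 to 1); they miss things now and then, are a little off and sometimes report something else, mostly with a low value. They report only what shows in the picture. A call takes as long as a camera call.
- optics.trace(picture, name): "region" (400x640 bool, what is visible of it) and "pixel" ([column, row] in pixels, amid what is visible of it).
The state is a dict: "time": time; "joints": joint angles; "qd": joint speeds; "tau": joint torques, N m; "eef_pos": TCP position; "tool_rot": TCP orientation; "ft_force": force on the tool from outside, world axes, zero at the start; "moment": the same for the moment, N m; "finger_gap": finger opening in mm.
Only numpy, scipy, OpenCV 4.12 (cv2) and the standard library are available. Lean on these libraries where they do the work, as an engineer would, in place of code of your own. Each camera call takes 0.05 s, during which the arm holds its last target. There are 200 camera calls.

TASK

Take the T-stud, the one with the flat wing grip, out of its rack and pass its head down through the slot of the jig rail, in the free stretch between the two cradles. Press it down against the spring strip, give it a quarter turn so that the head catches under the lips, and let go, leaving it standing locked in the rail. The rail does not sit exactly in the middle of its base, so feel for the slot without forcing anything, and leave everything else on the bench where it is.

Things in the scene. Friction and masses are not known exactly. Their poses are not given: they have to be found in the camera images.
- wing (a point): Centre of the flat upright wing grip of the loose steel T-stud (about 120 g). z up the stud; x along the wing and also along the T-head below it; y across the wing's thickness. Wing 34 mm (x) by 10 mm (y) by 36 mm tall. It starts standing upright in the rack, flange resting on the rack's top: lift it 30 mm or more before moving it sideways.
- flange (a point): Centre of the underside of the stud's round flange, 24 mm below wing. Flange 28 mm across, 6 mm thick, right under the wing. Below it 15 mm of round stem, 7 mm in diameter, then the T-head.
- tstud: The whole T-stud, same axes as wing; origin at the underside of its T-head, 46 mm below wing. T-head 28 mm (x) by 8 mm (y) by 7 mm tall.
- bed: Steel base plate of the jig, fixed, 260 mm (x) by 116 mm (y) by 12 mm; origin at the centre of its underside. On it an aluminium rail, 260 mm long (x), 60 mm wide, with one straight slot all along its top, parallel to the base's x. The slot lies anywhere from 15 mm left to 15 mm right (along y) of the base's centre line: not measured, but firmly held there.
- deck (a point): Point over the base's centre line, half-way along, at the height of the rail's top (57 mm above the bench). The slot there is 11 mm wide, edges rounded at 1.5 mm. Steel tube cradles stand on the rail's ends, 108 to 128 mm from the middle, 14 mm over the rail's top; use the slot within 70 mm of the middle. More than 60 N between stud and jig, even for a moment (a knock at over 20 mm/s), is too much.
- lips (a point): As deck, at the underside of the slot's lips, which are 10 mm thick. The channel below is 36 mm wide. The head can turn there while the flange is 0 to 5 mm above the rail's top.
- spring (a point): As deck, at the top of the sprung strip in the channel, 14 mm below the rail's top. It yields 0.9 N per mm after a first 4 N: about 11 N press the stud down until its flange sits on the rail. Let go after the turn, the spring lifts the head against the lips, the flange then about 5 mm over the rail. Let go before the turn, the stud rises and does not hold.
- rack: Fixed grey rack for studs: a bar 190 mm long (x), 53 mm wide, 45 mm high, with a 13 mm gap along its top holding three studs 60 mm apart in any order, the T-stud's head lying along the gap. Origin under its centre.
- kstud: Another stud in the rack, with a round knob 28 mm across; origin at its lower end, 60 mm tall. To be left alone.
- rstud: Another stud in the rack, with a plain round handle 13 mm across; origin at its lower end, 62 mm tall. To be left alone.
- tin: Round steel tin, 66 mm across, 100 mm tall; origin at its underside. Leave alone.
- tube: Aluminium tube offcut, 32 mm thick, 160 mm long (x), lying; origin on the bench under its middle. Leave alone.
- square: Steel engineer's square, 120 mm by 90 mm, lying flat; leave alone.
- wrench: Steel wrench lying along its x; leave alone.
- brush: Brush lying along its x; leave alone.
- vblock: Dark steel V-block, 50 by 45 by 40 mm tall; origin at its underside. Leave alone.

How it is judged:
By the outcome, as a careful person would: the job done as asked, in the order asked, and still so for the second after the job is handed in, with the robot touching nothing.
It also fails if it takes over 64 s, if anything falls off the work surface, if the arm or the gripper's body presses on something with over 40 N, if the wrist force passes 120 N, or if a joint passes its speed limit or range.

## Working session

There is one attempt and no reset: what is moved stays moved. The work goes in short steps, Python scripts to look and compute and a shell command to move; the robot and the scene stay as the last step left them, time stands still between calls to the robot, and variables do not carry over. Pictures are saved under pics/ and viewed, about 8 in all and at most 12, crops included, and the job is handed in when it is done.

```bash
mkdir -p pics; ls
python3 - <<'E'
from bench import state, optics, order, manip
import cv2,numpy as np
s=state();print(s)
out=[]
for n in("top","side"):
    p=optics.capture(n);cv2.imwrite(f"pics/{n}0.png",p["frame"][:,:,::-1])
    print(n,p["camera_matrix"].tolist(),p["R"].tolist(),p["t"].tolist())
    for k in("tstud","wing","kstud","rstud","rack","bed","deck"):
        for d in optics.trace(p,k)[:2]:
            ys,xs=np.nonzero(d["region"]);print(n,k,round(d["conf"],2),d["pixel"],xs.min(),xs.max(),ys.min(),ys.max())
E
```

```text
pics
{'time': 0.0, 'joints': array([-1.31669122e+00,  9.18167208e-02,  1.23188910e+00,  1.24843193e-05,
        1.81977861e+00, -5.66979020e-02]), 'qd': array([ 0.00230996, -0.0009934 ,  0.0014656 , -0.00095484,  0.00067052,
        0.00150118]), 'tau': array([-1.44933572e-03, -4.46453261e+01, -4.06445181e+01,  6.96890289e-02,
        2.93619884e-02, -1.29122263e-04]), 'eef_pos': array([ 183.42304318, -570.96517548,  221.53028554]), 'tool_rot': array([-3.10187297e+00, -4.85958769e-01,  2.73750247e-04]), 'ft_force': array([ 0.26145099,  0.29467781, -0.43784027]), 'moment': array([ 0.02893393, -0.01600255, -0.00654155]), 'finger_gap': 87.25447643186396}
top [[429.1798139459087, 0.0, 318.08786283117956], [0.0, 429.1798139459087, 194.21665275690015], [0.0, 0.0, 1.0]] [[-0.007328886871129039, -0.9999249254968973, 0.00981991788429151], [-0.9816359286478985, 0.005322140600839964, -0.19068974384324516], [0.1906231649218105, -0.011037127771704324, -0.9816012381847034]] [-23.36765516929482, 565.4088165997252, 1188.4558277991532]
top tstud 0.49 [378.7, 215.8] 371 384 211 220
top wing 0.46 [379.
[... 240 characters left out ...]
280 151 245
side [[457.5482897693664, 0.0, 312.98175900905187], [0.0, 457.5482897693664, 191.7486671087673], [0.0, 0.0, 1.0]] [[0.8817710673935488, -0.4714999030020226, 0.012947052820046474], [-0.3147633049390527, -0.6086510941394344, -0.7283322781991158], [0.3512888363889276, 0.6381470732299513, -0.68510179269694]] [-493.1191518366936, 215.80171661067865, 1017.651124764623]
side tstud 0.68 [331.1, 247.1] 325 337 237 257
side wing 0.6 [330.1, 246.3] 325 337 237 258
side kstud 0.45 [316.2, 233.7] 311 320 226 241
side rstud 0.53 [347.2, 271.1] 342 355 258 276
side rack 0.84 [340.8, 270.1] 301 366 229 298
side bed 0.59 [284.1, 160.7] 236 332 137 184
side deck 0.59 [285.0, 162.4] 235 333 136 184
```

Run:
```python
import cv2,numpy as np
a=cv2.resize(cv2.imread("pics/top0.png")[130:270,190:440],None,fx=3.2,fy=3.2,interpolation=2)[:300*2,:800]
b=cv2.imread("pics/top0.png");
cv2.imwrite("pics/top0c.png",a)
b=cv2.resize(cv2.imread("pics/side0.png")[110:320,200:440],None,fx=2.8,fy=2.8,interpolation=2)
cv2.imwrite("pics/side0c.png",b)
```

```text
(no output)
```

View pics/top0c.png

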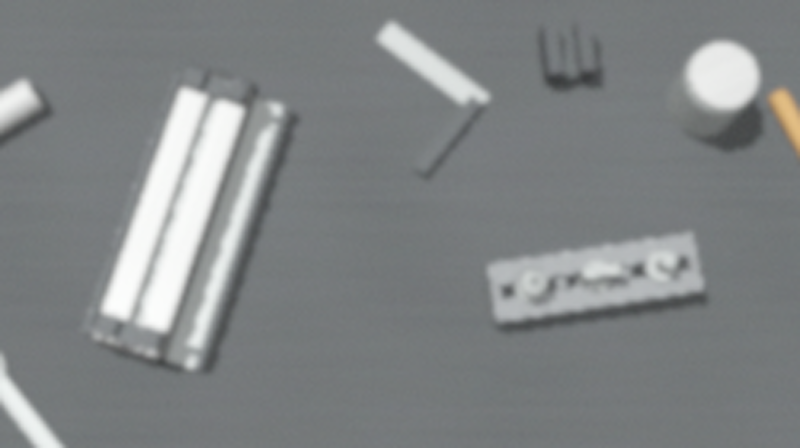

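View pics/side0.png

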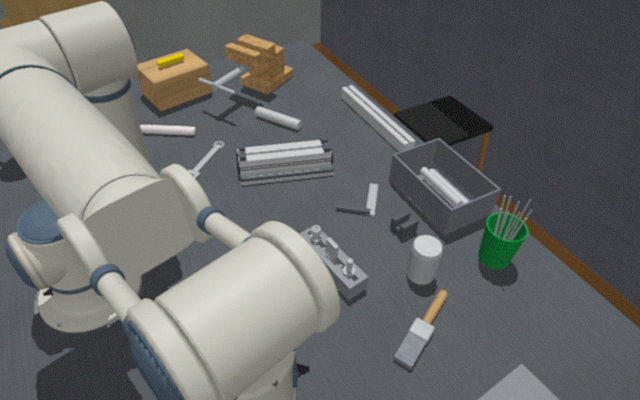

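The top crop shows the T-stud in the middle of the rack, at top pixel about (378,214). The rail's two bright strips have the dark slot between them at about (244,195), with the strips leaning toward the base's +y side. The side view agrees, with the rack at (337,260) and the bed at (284,162).

```bash
cat > h.py <<'E'
import numpy as np,cv2
from bench import state, optics, order, manip
from scipy.spatial.transform import Rotation as Ro
def back(p,px,z):
    K,R,t=p["camera_matrix"],p["R"],p["t"]
    d=R.T@np.linalg.inv(K)@np.array([px[0],px[1],1.]);c=-R.T@np.array(t)
    return c+d*(z-c[2])/d[2]
def proj(p,X):
    c=p["R"]@np.array(X)+p["t"];u=p["camera_matrix"]@c;return u[:2]/u[2]
def toolmove(target,yaw=None):
    """target TCP world mm -> shift in tool axes (m) + yaw error about tool z, tool straight down"""
    s=state();R=Ro.from_rotvec(s["tool_rot"]).as_matrix()
    d=R.T@(np.array(target)-s["eef_pos"])/1000
    out=[0,0,0]
    if yaw is not None: # direction of tool y in world (mod pi), tool z down
        y=np.array([np.cos(yaw),np.sin(yaw),0]);
        if y@R[:,1]<0:y=-y
        T=np.stack([np.cross(y,[0,0,-1]),y,[0,0,-1]],1)
        out=Ro.from_matrix(R.T@T).as_rotvec()
    return np.round(out,4),np.round(d,4),np.round(s["joints"],3)
E
python3 - <<'E'
from h import *
P={n:optics.capture(n) for n in("top","side","wrist")}
t=P["top"]
cv2.imwrite("pics/wrist0.png",P["wrist"]["frame"][:,:,::-1])
print("wing",back(t,(378.9,215.4),72), "side",back(P["side"],(330.6,246.7),69))
def rect(p,k,z):
    d=optics.trace(p,k)[0];ys,xs=np.nonzero(d["region"])
    W=np.array([back(p,(x,y),z)[:2] for x,y in zip(xs,ys)],np.float32)
    r=cv2.minAreaRect(W);b=cv2.boxPoints(r);e=max((b[1]-b[0],b[2]-b[1]),key=np.linalg.norm)
    return r,np.arctan2(e[1],e[0]),W.mean(0)
print("rack",rect(t,"rack",40));print("bed",rect(t,"bed",20))
for k,z in(("kstud",90),("rstud",90)):
    d=optics.trace(t,k)
    if d:print(k,back(t,d[0]["pixel"],z))
# slot: darkest between strips per row
g=cv2.cvtColor(t["frame"],cv2.COLOR_RGB2GRAY).astype(float)
pts=[]
for r in range(164,228,3):
    b=np.where(g[r,215:285]>190)[0]
    if len(b)>4:
        j=np.argmax(np.diff(b));lo,hi=b[j],b[j+1]
        pts.append(back(t,(215+(lo+hi)/2,r),57)[:2]); 
pts=np.array(pts);v=cv2.fitLine(pts.astype(np.float32),cv2.DIST_HUBER,0,.01,.01).ravel();print("slot",v,np.degrees(np.arctan2(v[1],v[0])));print(pts.round(0).tolist())
E
```

```text
wing [ 499.81931401 -198.53193187   72.        ] side [ 501.54993885 -189.7365673    69.        ]
rack (((499.341064453125, -193.56332397460938), (57.19187927246094, 193.64089965820312), 8.553056716918945), np.float32(-1.4215174), array([ 499.57886, -195.12117], dtype=float32))
bed (((563.7686157226562, 176.00653076171875), (122.05599975585938, 278.9222106933594), 71.72808837890625), np.float32(-0.31890503), array([559.5845 , 178.63272], dtype=float32))
kstud [361.98329588 291.3329509   90.        ]
rstud [ 508.1933765 -253.5376095   90.       ]
slot [ 9.5197487e-01 -3.0617619e-01  5.6157855e+02  1.4435260e+02] -17.82894
[[656.0, 113.0], [647.0, 163.0], [638.0, 119.0], [629.0, 123.0], [620.0, 126.0], [611.0, 128.0], [602.0, 133.0], [593.0, 134.0], [584.0, 137.0], [575.0, 139.0], [566.0, 144.0], [558.0, 146.0], [549.0, 149.0], [540.0, 152.0], [531.0, 154.0], [523.0, 157.0], [514.0, 160.0], [505.0, 162.0], [497.0, 165.0], [488.0, 168.0], [479.0, 170.0], [471.0, 173.0]]
```

Run:
```python
from h import *
print(*toolmove([500,-196,200],np.radians(8.55)),manip.grasp_offset)
```

```text
[-0.     -0.     -1.4092] [ 0.4161 -0.2605  0.0226] [-1.317  0.091  1.231 -0.     1.82  -0.057] 18.700000000000003
```

```bash
python3 -m pendant '[0,0,-0.16,0.046,-0.029,0.002,1, 0,0,-0.32,0.092,-0.058,0.005,1, 0,0,-0.48,0.14,-0.087,0.008,1, 0,0,-0.64,0.19,-0.118,0.01,1, 0,0,-0.8,0.24,-0.15,0.013,1, 0,0,-0.96,0.29,-0.18,0.016,1, 0,0,-1.12,0.34,-0.21,0.019,1, 0,0,-1.27,0.385,-0.24,0.022,1, 0,0,-1.41,0.416,-0.2605,0.0226,1, 0,0,-1.41,0.416,-0.2605,0.0226,1]' 30
python3 - <<'E'
from h import *
p=optics.capture("wrist");cv2.imwrite("pics/w1.png",p["frame"][:,:,::-1])
for k in("wing","rack","tstud"):
    for d in optics.trace(p,k)[:1]:
        ys,xs=np.nonzero(d["region"]);print(k,d["conf"],d["pixel"],xs.min(),xs.max(),ys.min(),ys.max())
        print(back(p,d["pixel"],87 if k!="rack" else 45))
        r=cv2.minAreaRect(np.stack([xs,ys],1).astype(np.float32));print(r)
s=state();print(s["eef_pos"],s["tool_rot"])
p=optics.capture("top")
cv2.imwrite("pics/t1.png",cv2.resize(p["frame"][140:255,205:295,::-1],None,fx=5,fy=5,interpolation=2))
E
```

```text
time: 2.4
eef_pos: [500.9, -194.0, 199.7]
tool_rot: [-2.043, -2.385, -0.0]
ft_force: [-0.1, -0.3, -0.4]
finger_gap: 87.9
wing 0.82 [316.2, 192.6] 305 332 172 215
[ 498.90719625 -188.20600821   87.        ]
((319.90313720703125, 193.00888061523438), (42.89835739135742, 26.89996337890625), 70.70995330810547)
rack 0.7 [328.1, 175.7] 292 346 89 273
[ 509.33483723 -178.53225079   45.        ]
((318.42510986328125, 181.22103881835938), (53.70751953125, 184.0879364013672), 0.9093804955482483)
tstud 0.72 [320.8, 194.3] 305 332 172 215
[ 503.15939764 -189.10068797   87.        ]
((320.11358642578125, 193.1102294921875), (42.56800842285156, 27.23031234741211), 70.70995330810547)
[ 499.34713926 -197.01328677  200.20877081] [ 2.05152553e+00  2.37884321e+00 -5.67641137e-04]
```

View pics/w1.png

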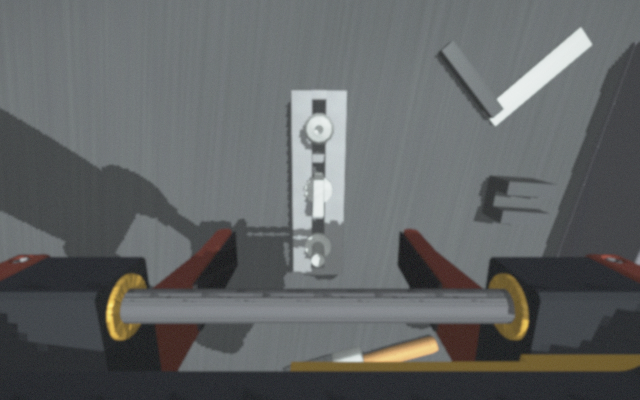

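View pics/t1.png

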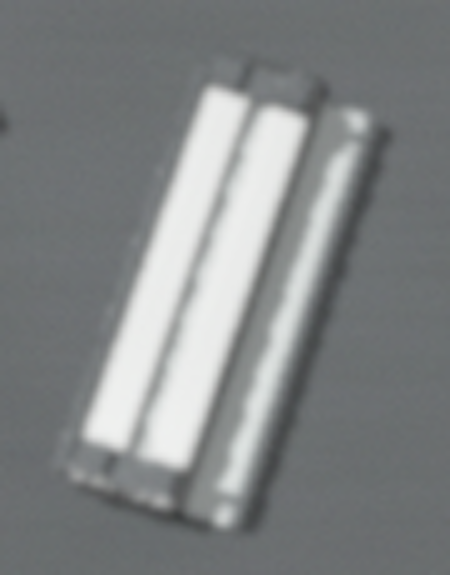

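The wrist view shows the rack upright in the image at columns 292-346. The T-stud's wing, the middle one, is at about (319,198), with the knob at (318,128) and the plain handle at (317,258). The top crop shows the rail's slot as the thin dark line from about (254,159) to (233,232) in image pixels.

Run:
```python
from h import *
p=optics.capture("wrist")
K,R,t=p["camera_matrix"],p["R"],p["t"]
X=back(p,(319,198),87);print("wing",X, "rack edges",back(p,(292,180),45),back(p,(346,180),45), "knob",back(p,(318,128),100),"gapends",back(p,(319,97),45),back(p,(319,270),45))
print("wing ends",back(p,(319,178),87),back(p,(319,217),87))
a=p["frame"][165:275,280:360,::-1];cv2.imwrite("pics/w1c.png",cv2.resize(a,None,fx=5,fy=5,interpolation=2))
T=optics.capture("top")
print("slot",back(T,(254.5,159.4),57),back(T,(233,232),57))
```

```text
wing [ 500.56010036 -196.00766143   87.        ] rack edges [ 472.57222331 -191.61487076   45.        ] [ 526.44189277 -183.59705641   45.        ] knob [ 490.66284985 -135.93931928  100.        ] gapends [ 487.66983932 -108.78121884   45.        ] [ 514.23106428 -285.62643696   45.        ]
wing ends [ 497.88877048 -178.2218885    87.        ] [ 503.17823973 -213.43929072   87.        ]
slot [669.77232957 158.74550029  57.        ] [456.9154548  215.18345633  57.        ]
```

View pics/w1c.png

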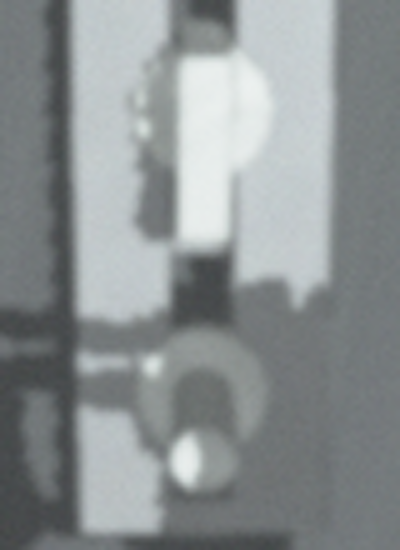

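The crop shows the wing's top face spanning about columns 316-326 and rows 175-215, so its centre is at about (321,195). That puts it near (501,-194), on the rack's gap line.

Run:
```python
from h import *
print(*toolmove([501,-194,53],np.radians(8.55)))
```

```text
[ 0.0002  0.0002 -0.0015] [0.0028 0.002  0.1472] [-0.439 -0.083  1.445 -0.     1.779 -0.587]
```

```bash
python3 -m pendant '[0,0,0,0.0028,0.002,0.03,1, 0,0,0,0.0028,0.002,0.06,1, 0,0,0,0.0028,0.002,0.09,1, 0,0,0,0.0028,0.002,0.115,1, 0,0,0,0.0028,0.002,0.13,1, 0,0,0,0.0028,0.002,0.14,1, 0,0,0,0.0028,0.002,0.147,1, 0,0,0,0.0028,0.002,0.147,1, 0,0,0,0.0028,0.002,0.147,1, 0,0,0,0.0028,0.002,0.147,1]' 30
python3 -m pendant '[0,0,0,0,0,0,0, 0,0,0,0,0,0,0, 0,0,0,0,0,0,0, 0,0,0,0,0,0,0, 0,0,0,0,0,0,0, 0,0,0,0,0,0,0, 0,0,0,0,0,0,0, 0,0,0,0,0,0,0, 0,0,0,0,0,0,0, 0,0,0,0,0,0,0]' 30
```

```text
time: 4.0
eef_pos: [501.3, -194.1, 53.9]
tool_rot: [2.051, 2.378, 0.0]
ft_force: [-0.3, -0.3, -0.6]
finger_gap: 87.6
time: 5.25
eef_pos: [501.4, -194.1, 53.9]
tool_rot: [2.05, 2.378, 0.001]
ft_force: [0.3, -0.2, -0.1]
finger_gap: 9.7
```

```bash
python3 -m pendant '[0,0,0,0,0,-0.005,0, 0,0,0,0,0,-0.015,0, 0,0,0,0,0,-0.03,0, 0,0,0,0,0,-0.05,0, 0,0,0,0,0,-0.08,0, 0,0,0,0,0,-0.11,0, 0,0,0,0,0,-0.13,0, 0,0,0,0,0,-0.145,0, 0,0,0,0,0,-0.146,0, 0,0,0,0,0,-0.146,0]' 40
python3 - <<'E'
from h import *
print(*toolmove([563,185,200],np.radians(73)),state()["finger_gap"],state()["ft_force"])
E
```

```text
time: 6.5
eef_pos: [500.9, -193.9, 198.8]
tool_rot: [-2.051, -2.379, 0.0]
ft_force: [-0.7, 0.8, -1.8]
finger_gap: 9.6
[-2.0000e-04 -1.0000e-04 -1.1263e+00] [ 0.3656  0.1172 -0.0012] [-0.433 -0.082  1.446 -0.     1.777 -0.58 ] 9.574674689894547 [-0.69751963  0.77664709 -1.84724194]
```

```bash
python3 -m pendant '[0,0,-0.08,0.025,0.008,0,0, 0,0,-0.2,0.065,0.02,0,0, 0,0,-0.34,0.11,0.035,0,0, 0,0,-0.5,0.16,0.051,0,0, 0,0,-0.66,0.21,0.067,0,0, 0,0,-0.82,0.265,0.085,0,0, 0,0,-0.97,0.315,0.1,0,0, 0,0,-1.08,0.35,0.112,0,0, 0,0,-1.126,0.3656,0.1172,0,0, 0,0,-1.126,0.3656,0.1172,0,0]' 40
python3 - <<'E'
from h import *
s=state();print(s["eef_pos"],s["joints"],s["finger_gap"])
p=optics.capture("wrist");cv2.imwrite("pics/w2.png",p["frame"][:,:,::-1])
for k in("bed","tstud"):
    for d in optics.trace(p,k)[:1]:
        ys,xs=np.nonzero(d["region"]);print(k,d["conf"],d["pixel"],xs.min(),xs.max(),ys.min(),ys.max())
E
```

```text
time: 7.75
eef_pos: [562.7, 185.1, 197.7]
tool_rot: [-0.465, -3.105, 0.002]
ft_force: [0.8, -0.2, -1.6]
finger_gap: 9.9
[562.71549331 185.10736292 197.71030674] [ 2.60592248e-01  6.88532142e-02  1.29815216e+00 -3.73043147e-04
  1.77681350e+00 -1.01320302e+00] 9.927559738936885
bed 0.73 [313.0, 139.7] 256 373 44 255
tstud 0.96 [319.3, 253.2] 300 334 208 287
```

View pics/w2.png

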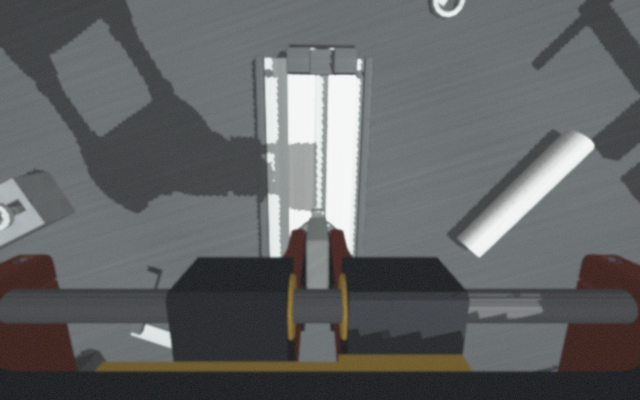

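The wrist view shows the stud held at (318,250). The rail runs straight up the image, with its slot as the narrow dark line at column ~321, rows 75-210, and a cradle at (322,60).

Run:
```python
from h import *
p=optics.capture("wrist");g=cv2.cvtColor(p["frame"],cv2.COLOR_RGB2GRAY).astype(float)
for r in (85,110,135,160,185,200): print(r,g[r,282:368].astype(int).tolist())
cv2.imwrite("pics/w2c.png",cv2.resize(p["frame"][60:230,265:375,::-1],None,fx=3.5,fy=3.5,interpolation=0))
for c in [(320,80),(320,200)]: print(back(p,c,57))
print(proj(p,state()["eef_pos"]+[0,0,-32]), proj(p,[562.7,185.1,57]))
```

```text
85 [151, 150, 151, 153, 154, 159, 184, 224, 240, 244, 245, 244, 244, 244, 245, 245, 245, 245, 244, 245, 245, 245, 245, 245, 245, 245, 245, 245, 245, 245, 246, 246, 245, 242, 234, 229, 233, 237, 237, 236, 231, 217, 178, 157, 150, 152, 164, 204, 235, 244, 245, 246, 245, 245, 245, 246, 246, 246, 246, 246, 246, 246, 246, 245, 246, 246, 246, 246, 245, 245, 246, 246, 246, 246, 244, 242, 241, 235, 212, 174, 149, 128, 103, 103, 114, 121]
110 [149, 148, 151, 153, 152, 152, 172, 210, 236, 243, 244, 245, 244, 244, 244, 245, 245, 245, 244, 245, 245, 244, 244, 245, 245, 245, 245, 244, 244, 245, 245, 245, 245, 244, 240, 237, 237, 238, 238, 237, 235, 224, 195, 164, 150, 157, 187, 226, 242, 245, 246, 246, 245, 245, 246, 246, 246, 246, 246, 246, 246, 246, 245, 246, 246, 246, 246, 246, 246, 246, 246, 246, 246, 244, 242, 241, 236, 219, 190, 159, 129, 101, 102, 118, 121, 124]
135 [147, 146, 148, 149, 151, 152, 162, 196, 229, 241, 244, 244, 244, 244, 244, 244, 244, 244, 244, 244, 244, 244, 244, 244, 244, 245, 245, 244, 244, 245, 245, 245, 245, 242, 237, 236, 237, 239, 237, 233, 216, 177, 152, 145, 146, 1
[... 946 characters left out ...]
4, 245, 245, 245, 245, 245, 245, 246, 246, 245, 244, 239, 238, 236, 229, 209, 166, 128, 108, 106, 116, 120, 125, 124, 123, 119]
200 [149, 147, 146, 144, 147, 145, 147, 147, 155, 160, 161, 160, 161, 158, 158, 158, 159, 159, 159, 158, 159, 157, 160, 160, 162, 162, 164, 163, 164, 162, 163, 162, 162, 175, 204, 226, 233, 235, 233, 225, 205, 165, 146, 144, 158, 199, 234, 242, 245, 245, 245, 244, 243, 244, 244, 244, 245, 244, 244, 244, 244, 245, 245, 245, 245, 245, 245, 245, 245, 244, 240, 238, 233, 219, 182, 153, 128, 106, 102, 113, 123, 121, 122, 125, 117, 113]
[465.67667979 216.53749787  57.        ]
[571.54025969 184.10417658  57.        ]
[316.57895878 229.41732439] [318.31938586 191.29386   ]
```

View pics/w2c.png

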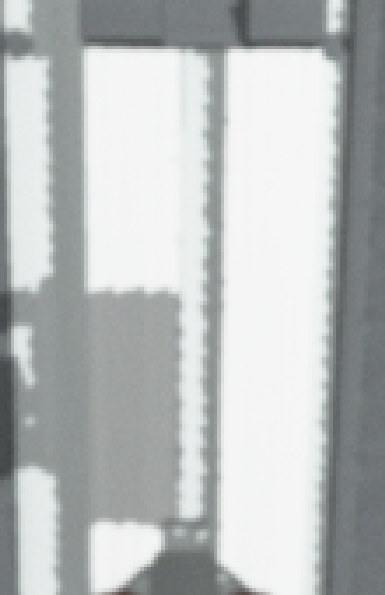

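The crop shows the slot between about columns 315 and 330 at row 85, and 314.5 and 328 at row 200. Its left part is the lit spring strip and its right part is in shadow. The stud's head end is at about (318.5,210).

Run:
```python
from h import *
p=optics.capture("wrist");s=state();R=Ro.from_rotvec(s["tool_rot"]).as_matrix();e=s["eef_pos"]
A=back(p,(322.9,85),57);B=back(p,(321.5,200),57);print("slot",A,B,"yaw",np.degrees(np.arctan2(*(A-B)[1::-1])))
L=lambda X:R.T@(np.array(X)-e)
print("tool x,y",R[:,0],R[:,1]);print("A,B in tool",L(A),L(B))
h=back(p,(318.5,210),e[2]-31+7);print("headend tool",L(h))
for x in(14,-14):print(proj(p,e+R@[x,0,24]),proj(p,e+R@[x,0,31]))
# bed centre from top, deck mask excluded: base ends along axis
T=optics.capture("top")
for c in((228,237),(258,155)):print("cradle",back(T,c,60))
print("far cradle wrist inner edge",L(back(p,(322,73),71)))
```

```text
slot [470.56869828 217.81170839  57.        ] [572.11871696 185.51408264  57.        ] yaw 162.35691761134663
tool x,y [-9.55464278e-01  2.95106742e-01 -1.55999398e-04] [ 2.95106770e-01  9.55464260e-01 -2.03502671e-04]
A,B in tool [ 98.53241297   5.40452453 142.02699932] [ -8.02624942   4.51339543 142.04380376]
headend tool [15.10068316  1.06910751 23.99742753]
[316.73565921 211.74530238] [316.75062446 208.6564866 ]
[316.74630737 254.58494685] [316.76042533 250.19913353]
cradle [442.54933917 228.27674929  60.        ]
cradle [682.23379593 148.35660911  60.        ]
far cradle wrist inner edge [106.7458733    4.35904512 128.02593032]
```

```bash
python3 -m pendant '[0,0,0.008,0,0.0035,0.01,0, 0,0,0.008,0,0.0035,0.03,0, 0,0,0.008,0,0.0035,0.055,0, 0,0,0.008,0,0.0035,0.075,0, 0,0,0.008,0,0.0035,0.09,0, 0,0,0.008,0,0.0035,0.098,0, 0,0,0.008,0,0.0035,0.103,0, 0,0,0.008,0,0.0035,0.103,0, 0,0,0.008,0,0.0035,0.103,0, 0,0,0.008,0,0.0035,0.103,0]' 40
python3 - <<'E'
from h import *
p=optics.capture("wrist");s=state();print(s["eef_pos"],s["ft_force"],s["tool_rot"])
cv2.imwrite("pics/w3.png",cv2.resize(p["frame"][60:260,250:390,::-1],None,fx=3,fy=3,interpolation=0))
E
```

```text
time: 9.3
eef_pos: [564.5, 187.2, 96.8]
tool_rot: [0.481, 3.103, 0.001]
ft_force: [1.1, 0.3, -1.6]
finger_gap: 9.5
[564.4134414  187.13246935  96.61342555] [ 0.0705673   0.32778146 -1.24859919] [4.80576381e-01 3.10361060e+00 3.34956732e-04]
```

View pics/w3.png

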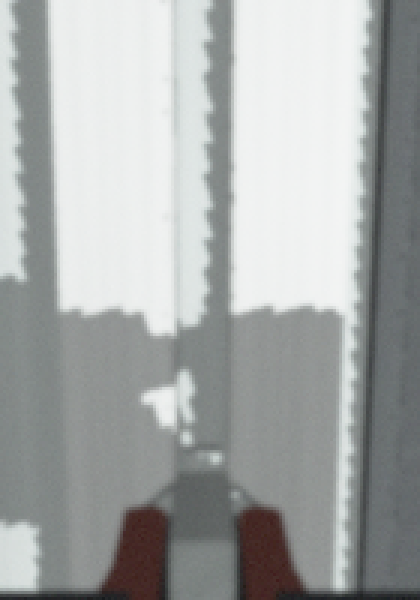

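The crop shows the slot edges at crop columns 177 and 231 beside the stud. The head and wing are centred at about 202, so they are aligned within about half a millimetre. Next I go down gently and watch the force.

```bash
python3 -m pendant '[0,0,0,0,0,0.002,0, 0,0,0,0,0,0.004,0, 0,0,0,0,0,0.0055,0, 0,0,0,0,0,0.007,0, 0,0,0,0,0,0.008,0, 0,0,0,0,0,0.009,0, 0,0,0,0,0,0.01,0, 0,0,0,0,0,0.011,0, 0,0,0,0,0,0.0115,0, 0,0,0,0,0,0.0115,0]' 50
```

```text
time: 10.6
eef_pos: [564.4, 187.1, 85.1]
tool_rot: [0.481, 3.104, 0.0]
ft_force: [-0.4, 1.0, -1.9]
finger_gap: 9.6
```

```bash
python3 -m pendant '[0,0,0,0,0,0.001,0, 0,0,0,0,0,0.002,0, 0,0,0,0,0,0.003,0, 0,0,0,0,0,0.0045,0, 0,0,0,0,0,0.006,0, 0,0,0,0,0,0.0075,0, 0,0,0,0,0,0.009,0, 0,0,0,0,0,0.01,0, 0,0,0,0,0,0.01,0, 0,0,0,0,0,0.01,0]' 50
python3 -m pendant '[0,0,0,0,0,0.001,0, 0,0,0,0,0,0.002,0, 0,0,0,0,0,0.003,0, 0,0,0,0,0,0.004,0, 0,0,0,0,0,0.005,0, 0,0,0,0,0,0.0055,0, 0,0,0,0,0,0.006,0, 0,0,0,0,0,0.0065,0, 0,0,0,0,0,0.0065,0, 0,0,0,0,0,0.0065,0]' 50
```

```text
time: 11.85
eef_pos: [564.5, 187.1, 75.2]
tool_rot: [0.481, 3.104, 0.0]
ft_force: [-0.8, 0.1, -0.8]
finger_gap: 10.1
time: 13.1
eef_pos: [564.6, 187.2, 69.2]
tool_rot: [0.48, 3.103, 0.001]
ft_force: [-1.9, -0.8, 4.5]
finger_gap: 10.0
```

```bash
python3 -m pendant '[0,0,0,0,0,0.0005,0, 0,0,0,0,0,0.001,0, 0,0,0.05,0,0,0.0012,0, 0,0,0.12,0,0,0.0012,0, 0,0,0.2,0,0,0.0012,0, 0,0,0.28,0,0,0.0012,0, 0,0,0.34,0,0,0.0012,0, 0,0,0.38,0,0,0.0012,0, 0,0,0.4,0,0,0.0012,0, 0,0,0.4,0,0,0.0012,0]' 50
```

```text
time: 14.35
eef_pos: [565.6, 187.5, 69.1]
tool_rot: [1.087, 2.943, 0.004]
ft_force: [-0.4, -0.2, 5.7]
finger_gap: 9.5
```

```bash
python3 -c "
from h import *
s=state();print(s['eef_pos'],s['ft_force'],s['moment'],s['finger_gap'])"
python3 -m pendant '[0,0,0.05,0,0,0.0005,0, 0,0,0.12,0,0,0.0007,0, 0,0,0.2,0,0,0.0007,0, 0,0,0.28,0,0,0.0007,0, 0,0,0.36,0,0,0.0007,0, 0,0,0.44,0,0,0.0007,0, 0,0,0.52,0,0,0.0007,0, 0,0,0.58,0,0,0.0007,0, 0,0,0.6,0,0,0.0007,0, 0,0,0.6,0,0,0.0007,0]' 50
python3 -c "
from h import *
s=state();print(s['eef_pos'],s['ft_force'],s['moment'],s['finger_gap'])"
```

```text
[565.58246614 187.46825855  69.06205267] [-0.38741211 -0.15685886  5.71847271] [ 0.020023   -0.07637596 -0.0194721 ] 9.478590307129322
time: 15.6
eef_pos: [566.6, 187.7, 69.4]
tool_rot: [1.908, 2.49, 0.009]
ft_force: [-0.1, -0.4, 5.1]
finger_gap: 9.6
[566.61744481 187.71015482  69.39913079] [-0.0858968  -0.44306666  5.07458865] [-0.07329977 -0.15094244  0.00758557] 9.562890300159061
```

```bash
python3 -c "
from h import *
print(*toolmove([565.2,187.3,68.2],np.radians(-17.64)))"
```

```text
[ 0.0074 -0.002   0.571 ] [-0.     -0.0015  0.0012] [ 0.263  0.1    1.493 -0.     1.541 -0.   ]
```

```bash
python3 -m pendant '[0,0,0.05,0,-0.0005,0.0005,0, 0,0,0.12,0,-0.001,0.001,0, 0,0,0.2,0,-0.001,0.001,0, 0,0,0.28,0,-0.001,0.001,0, 0,0,0.36,0,-0.001,0.001,0, 0.004,-0.001,0.44,0,-0.001,0.001,0, 0.006,-0.002,0.51,0,-0.001,0.001,0, 0.007,-0.002,0.56,0,-0.001,0.001,0, 0.007,-0.002,0.571,0,-0.001,0.001,0, 0.007,-0.002,0.571,0,-0.001,0.001,0]' 50
python3 -c "
from h import *
s=state();print(s['eef_pos'],s['ft_force'],s['moment'],s['finger_gap'])
print(*toolmove([565.2,187.3,68.2],np.radians(-17.64)))
p=optics.capture('wrist');cv2.imwrite('pics/w4.png',p['frame'][:,:,::-1])"
```

```text
time: 16.85
eef_pos: [566.8, 187.6, 69.5]
tool_rot: [2.535, 1.853, 0.005]
ft_force: [0.9, -0.2, 5.7]
finger_gap: 9.4
[566.83756784 187.63687849  69.46846344] [ 0.86777881 -0.19807054  5.71700174] [-0.05824785 -0.14573888  0.01203438] 9.42645445155409
[ 0.0033 -0.0017 -0.0002] [-0.0008 -0.0015  0.0013] [ 0.263  0.104  1.489 -0.     1.545  0.571]
```

View pics/w4.png

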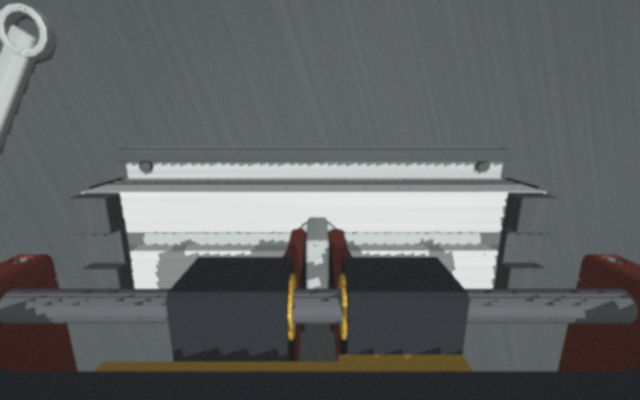

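The wing now lies across the rail at (318,250) and the jaws are along it, so the turn is complete and the forces are small. I ease up 1.2 mm and release.

```bash
python3 -m pendant '[0,0,0,0,0,-0.0005,0, 0,0,0,0,0,-0.001,0, 0,0,0,0,0,-0.0012,0, 0,0,0,0,0,-0.0012,0, 0,0,0,0,0,-0.0012,0.2, 0,0,0,0,0,-0.0012,0.4, 0,0,0,0,0,-0.0012,0.5, 0,0,0,0,0,-0.0012,0.5, 0,0,0,0,0,-0.0012,0.5, 0,0,0,0,0,-0.0012,0.5]' 30
python3 -m pendant '[0,0,0,0,0,-0.005,0.5, 0,0,0,0,0,-0.015,0.5, 0,0,0,0,0,-0.03,0.5, 0,0,0,0,0,-0.055,0.5, 0,0,0,0,0,-0.085,0.5, 0,0,0,0,0,-0.115,0.5, 0,0,0,-0.02,0,-0.14,0.5, 0,0,0,-0.05,0,-0.15,0.5, 0,0,0,-0.07,0,-0.15,0.5, 0,0,0,-0.07,0,-0.15,0.5]' 30
python3 - <<'E'
from h import *
s=state();print(s["eef_pos"],s["finger_gap"],s["ft_force"])
p=optics.capture("wrist");cv2.imwrite("pics/w5.png",p["frame"][:,:,::-1])
for d in optics.trace(p,"wing")[:1]:print(d["conf"],d["pixel"],back(p,d["pixel"],86),cv2.minAreaRect(np.argwhere(d["region"])[:,::-1].astype(np.float32)))
for f in(0,5):print(f,proj(p,[566,187.5,57+f+42]),proj(p,[566,187.5,57+f]))
E
```

```text
time: 18.15
eef_pos: [566.8, 187.6, 70.7]
tool_rot: [2.535, 1.853, 0.005]
ft_force: [0.3, 0.6, 0.3]
finger_gap: 43.7
time: 19.4
eef_pos: [544.9, 119.9, 220.8]
tool_rot: [2.536, 1.851, 0.006]
ft_force: [-0.6, 0.7, -0.4]
finger_gap: 43.9
[544.8990969  119.87377725 220.81807615] 43.85684045080966 [-0.57164371  0.73106947 -0.35937624]
0.57 [315.9, 116.7] [565.50451115 187.85367991  86.        ] ((317.0647277832031, 114.75387573242188), (38.22220993041992, 27.424976348876953), 59.74356460571289)
0 [316.56174486 116.73884563] [316.51132339 117.25398754]
5 [316.56876023 116.66717155] [316.51663309 117.19973982]
```

View pics/w5.png

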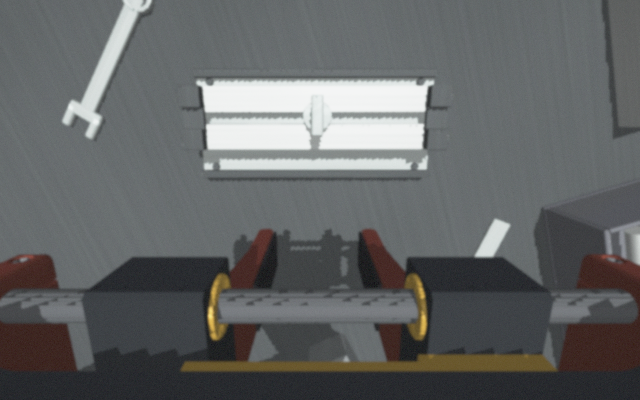

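The wrist view shows the stud standing mid-rail at (317,115), its wing straight across the slot, with nothing else displaced nearby. I take one side view to check that it is upright.

Run:
```python
from h import *
p=optics.capture("side")
cv2.imwrite("pics/s6.png",cv2.resize(p["frame"][110:310,220:390,::-1],None,fx=3,fy=3,interpolation=2))
for f in(0,5):print(f,((proj(p,[566,187.5,57+f+42])-[220,110])*3).round(1),((proj(p,[566,187.5,57+f])-[220,110])*3).round(1))
```

```text
0 [191.1  84.4] [192.5 120.4]
5 [190.9  80.1] [192.3 116.2]
```

View pics/s6.png

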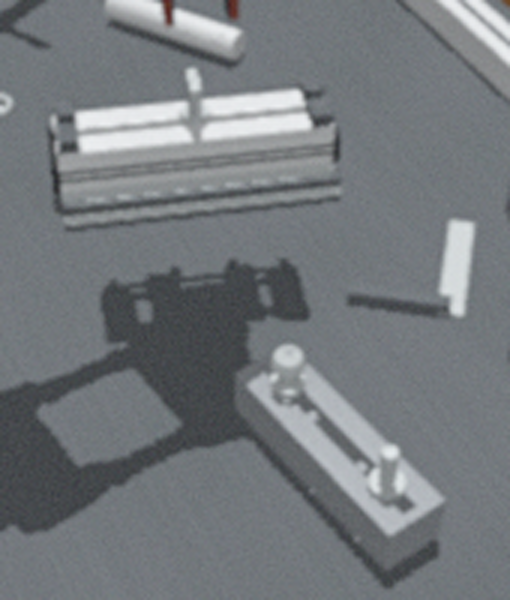

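The side crop shows the stud upright in the rail, with its top at about (192,72), and the other two studs still in the rack.

```bash
python3 -c "
from bench import order
print(order.close_job())"
```

```text
the job is handed in; nothing more can be done
None
```

The T-stud is out of the rack and standing in the jig rail, near the middle of the free stretch. Its head is turned a quarter turn under the lips. I lowered it through the slot without feeling the rail, pressed it onto the spring strip, turned it, let go and backed the gripper off. The job was handed in at about 19.5 s of the 64 s allowed.

**Last checks:**
- **Position:** the wrist and side pictures show the stud upright mid-rail with its wing straight across the slot. Its measured position, about (565.5, 187.9), is within about 1.5 mm of where I released it.
- **Forces:** readings taken at the end of each move never passed about 6 N. I have no readings from within a move.
- **Surroundings:** the other two studs are still in the rack, and nothing else visible had moved.

**What did not fully agree:**
- **Spring force:** it read about 6–7 N, against the roughly 8 N I expected at that depth.
- **Drift while turning:** the tool moved about 2 mm sideways, with no build-up of force.
- **Height over the rail:** I worked out the flange at about 3.6 mm over the rail during the turn, inside the 0–5 mm allowed. I did not measure the final 5 mm lift; the side picture is only roughly consistent with it.
- **Lock:** I did not pull on the stud to test it.

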